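# Dry-run the weld path and accept it

### The job

Dry-run the weld path: with the fingers pointing straight down, trace the chalk line on the dark steel plate from the red dot to the blue dot, pointing at every dot in order with the fingertips about one centimetre above it, and do not touch the plate. Then press the green button on the yellow box fully in with the fingertips (it stays in) to accept the path, and draw back clear. Leave everything else, such as the grey block, tin, hammer and rod, where it lies.

Things in the scene. Friction and masses are not known exactly. Their poses are not given: they have to be found in the camera images.
- workpiece: Loose steel base plate 240 (x) x 180 (y) x 8 mm lying flat on the turntable, with a dark 6 mm lap plate on top of it whose upper edge steps like a flattened Z; origin at the centre of the underside, z up. On top of the dark plate, 14 mm above the origin, a 3 mm wide white chalk line runs 8 mm inside the stepped edge: 60 mm straight, 92 mm diagonal, 60 mm straight, with eight flat dots on it. It weighs about 3 kg and slides if pushed.
- dot0 (a point): centre of dot 0 of the chalk line (red, 13 mm across: the start), on the top face of the dark plate, at x -95, y -30 mm from the workpiece origin, along its axes. The dots are joined by straight pieces of line; dots 2 and 5 are the bends.
- dot1 (a point): centre of dot 1 of the chalk line (white, 9 mm across), on the top face of the dark plate, at x -65, y -30 mm from the workpiece origin, along its axes. The dots are joined by straight pieces of line; dots 2 and 5 are the bends.
- dot2 (a point): centre of dot 2 of the chalk line (white, 9 mm across), on the top face of the dark plate, at x -35, y -30 mm from the workpiece origin, along its axes. The dots are joined by straight pieces of line; dots 2 and 5 are the bends.
- dot3 (a point): centre of dot 3 of the chalk line (white, 9 mm across), on the top face of the dark plate, at x -11.7, y -10 mm from the workpiece origin, along its axes. The dots are joined by straight pieces of line; dots 2 and 5 are the bends.
- dot4 (a point): centre of dot 4 of the chalk line (white, 9 mm across), on the top face of the dark plate, at x 11.7, y 10 mm from the workpiece origin, along its axes. The dots are joined by straight pieces of line; dots 2 and 5 are the bends.
- dot5 (a point): centre of dot 5 of the chalk line (white, 9 mm across), on the top face of the dark plate, at x 35, y 30 mm from the workpiece origin, along its axes. The dots are joined by straight pieces of line; dots 2 and 5 are the bends.
- dot6 (a point): centre of dot 6 of the chalk line (white, 9 mm across), on the top face of the dark plate, at x 65, y 30 mm from the workpiece origin, along its axes. The dots are joined by straight pieces of line; dots 2 and 5 are the bends.
- dot7 (a point): centre of dot 7 of the chalk line (blue, 13 mm across: the end), on the top face of the dark plate, at x 95, y 30 mm from the workpiece origin, along its axes. The dots are joined by straight pieces of line; dots 2 and 5 are the bends.
- turntable: Round low welding turntable, fixed to the bench and not turning, 300 mm across, 22 mm high; origin at the centre of its underside.
- control_box: Yellow control box fixed to the bench, 90 x 90 mm, 50 mm high, to the left or right of the turntable; origin at the centre of its underside.
- accept_top (a point): centre of the top face of the green round accept button on the yellow box, 40 mm across; 74 mm above the bench when out, 64 mm when pushed fully in. It moves straight down.
- accept (a joint): travel of the green button: 0 out, 0.010 m fully in. It needs about 3 N, meets a hard stop at the end, and stays where it is left (no spring).
- magnet: Bystander: loose grey magnetic welding block, 40 x 22 x 26 mm high, standing on the dark plate more than 60 mm from the chalk line; origin at the centre of its underside.
- tin_mid (a point): Bystander: loose green tin, 74 mm across, 95 mm high, on the opposite side of the turntable from the control box; this point is its centre, half-way up.
- hammer: Bystander: loose hammer lying on the bench beyond the turntable, 260 mm long along its x with the head at +x; origin under its middle.
- rod: Bystander: loose round steel rod, 18 mm thick, 180 mm long along its x, lying on the bench beyond the turntable; origin under its middle.
Mind the look-alikes: they are no part of the job. Of the things that look like the control_box, take the one that is farthest to the robot's left at the start.

How it is judged (in metres and radians):
On the way, in this order (a step that is already met when the one before it is completed fails the run):
1. the fingertips point at the red start dot from close above it (horizontal distance between the grasp point and dot0 below 0.012 m and z of the grasp point in the frame of dot0 below 0.047 m), for 0.04 s.
2. the fingertips point at white dot 1 of the chalk line from close above it (horizontal distance between the grasp point and dot1 below 0.012 m and z of the grasp point in the frame of dot1 below 0.047 m), for 0.04 s.
3. the fingertips point at white dot 2 of the chalk line from close above it (horizontal distance between the grasp point and dot2 below 0.012 m and z of the grasp point in the frame of dot2 below 0.047 m), for 0.04 s.
4. the fingertips point at white dot 3 of the chalk line from close above it (horizontal distance between the grasp point and dot3 below 0.012 m and z of the grasp point in the frame of dot3 below 0.047 m), for 0.04 s.
5. the fingertips point at white dot 4 of the chalk line from close above it (horizontal distance between the grasp point and dot4 below 0.012 m and z of the grasp point in the frame of dot4 below 0.047 m), for 0.04 s.
6. the fingertips point at white dot 5 of the chalk line from close above it (horizontal distance between the grasp point and dot5 below 0.012 m and z of the grasp point in the frame of dot5 below 0.047 m), for 0.04 s.
7. the fingertips point at white dot 6 of the chalk line from close above it (horizontal distance between the grasp point and dot6 below 0.012 m and z of the grasp point in the frame of dot6 below 0.047 m), for 0.04 s.
8. the fingertips point at the blue end dot from close above it (horizontal distance between the grasp point and dot7 below 0.012 m and z of the grasp point in the frame of dot7 below 0.047 m), for 0.04 s.
9. the green button is pressed fully in with the fingertips (value of joint accept above 0.008 m and contact force between the fingers and control_box above 0.3 N), for 0.04 s.
At the end, for the whole second after the job is handed in: All eight dots passed over in order (within 12 mm sideways, fingertips up to about 28 mm above the plate); green button in by over 8 of 10 mm; fingertips over 20 mm clear of it; plate within 4 mm of where it lay, grey block within 6 mm, tin, hammer and rod within 10 mm (value of joint accept above 0.008 m and distance between the grasp point and accept_top above 0.04 m and linear speed of workpiece below 0.01 m/s and distance of workpiece from where it was at the start of the episode below 0.004 m and distance of magnet from where it was at the start of the episode below 0.006 m and distance of each of tin_mid, hammer, rod from where it was at the start of the episode below 0.01 m); the robot touches nothing.
It fails at once if the robot touches the steel plate (contact force between any of the fingers, the arm and workpiece above 1.5 N).
It fails at once if the robot touches the grey block, hammer or rod (contact force between any of the fingers, the arm and magnet above 2 N or contact force between any of the fingers, the arm and hammer above 2 N or contact force between any of the fingers, the arm and rod above 2 N).
It fails at once if the plate is shifted or lifted (distance of workpiece from where it was at the start of the episode above 0.004 m).
It fails at once if the grey block, tin, hammer or rod is shifted or lifted (distance of magnet from where it was at the start of the episode above 0.006 m or distance of any of tin_mid, hammer, rod from where it was at the start of the episode above 0.01 m).
It also fails if it takes over 51 s, if anything falls off the work surface, if the arm or the gripper's body presses on something with over 40 N, if the wrist force passes 120 N, or if a joint passes its speed limit or range.

### The arm

A 6-joint arm with a two-finger parallel gripper is mounted at the origin on the work surface. World frame = base frame: x ahead of the robot, y to its left, z up, the work surface at z = 0. Lengths are in mm, angles in degrees, forces in N, time in s.
With the tool pointing down it reaches from about 350 to 850 mm from the base axis. Payload 8.1 kg.
Tool frame: the origin (TCP) lies midway between the tips of the shut fingers; the grasp point (between the pads) lies 19 mm behind it; z points along the fingers, y is the line along which they close (so a half turn about z gives the same grasp; the last joint's range is limited). The gripper opens to 85 mm and grips with 20 to 120 N. Pads are 22 mm wide; open, the fingers measure 114 mm over their backs; the gripper's body (76 mm by 85 mm) begins 54 mm behind the grasp point. The pads swing forward as they close: fully open they stand 13 mm farther back than shut.
Start: joints at [-69.809, 7.471, 85.268, -0, 87.261, -4.893], TCP at [254.389, -543.408, 231.292] pointing down, gripper open.
Joint ranges: [-169.43, 169.43], [-51.17, 129.36], [1.28, 143.12], [-76.62, 256.62], [0, 156.53], [-152.29, 152.29]. Speed limits (degrees/s): [136.94, 136.94, 159.86, 180, 180, 180].

### API

Orientations are given as [roll, pitch, yaw] about the fixed x, y, z axes, in that order (R = Rz(yaw) Ry(pitch) Rx(roll)).
In Python, from bench import r gives the robot as it stands. The module is installed in compiled form; this text tells all that it offers.
- The arm moves only by the tool jog_arm, never from a script. Its argument "rows" is a list of rows, each a list of 2 entries, a list of its own where there are three numbers: the shift along the tool's x, y, z in mm, then the turn, a rotation vector about the tool's x, y, z in rad. A call has 1 to 10 rows; each row is the pose to reach, as a shift and turn from the pose commanded when the call began, along the tool's axes at that moment; what a row does not reach only later rows make up. A row lasts 1/10 s, in which the tool goes at most 50 mm and 8.59 degrees, less where a joint would pass 70% of its speed; a pose out of reach is approached as far as the arm can. A call with a gripper value outside its range is refused whole. "grip" is the finger opening in mm, from 0 to 85.4, set as the call begins (left out, the last holds). The fingers move at their own pace and stop on an object; "force" is the grip in N (left out, the last holds). Time passes only in rows, so rows that repeat a pose let the fingers close. It gives the time, the measured TCP pose, the force, the opening and the grip force at its end, in the units of the state.
- r.sense(): the state, without advancing time (a new reading comes with each control period).
- r.snapshot(name): name is "scene" or "top" or "wrist"; returns (picture, depth): 420x560x3 uint8, blue, green, red; 420x560 float32, mm along the optical axis (not along the pixel's ray), 0 where there is no reading.
- r.camera_params(name): a dict with "fx", "fy", "cx", "cy" (pixels), "pose" (4x4, takes a point from camera to world coordinates); the wrist camera has in their place "tool_from_camera" (4x4, takes a point from camera to tool coordinates, whose origin is the TCP and whose axes are the flange's). Camera axes: x right, y down, z forward; pixel columns grow to the right and rows downward; lengths in mm; the calibration is good to about 2 mm. The wrist camera is an equidistant fisheye: a pixel r from the principal point sees the ray r / f radians off the axis. A picture is of the moment at which its call begins: read the wrist's pose just before it. camera_params takes no time and is no camera call.
- r.hand_in(): hands the job in; it is judged then, once.
The state is a dict: "time": time; "joint_pos": joint angles; "qd": joint speeds; "joint_efforts": joint torques, N m; "tool_pos": TCP position; "tcp_rot": TCP orientation; "ft_force": force on the tool from outside, world axes, zero at the start; "wrist_torque": the same for the moment, N m; "finger_gap": finger opening in mm; "grip_force": force on a finger pad.
Only numpy, scipy, OpenCV 4.12 (cv2) and the standard library are available. Lean on these libraries where they do the work, as an engineer would, in place of code of your own. Each camera call takes 0.05 s, during which the arm holds its last target. There are 200 camera calls.

## Working session

There is one attempt and no reset: what is moved stays moved. The work goes in short steps, Python scripts to look and compute and a tool call to move; the robot and the scene stay as the last step left them, time stands still between calls to the robot, and variables do not carry over. Pictures are saved under pics/ and viewed, at most 10 in all, crops included, and the job is handed in when it is done.

Besides the shell and the picture viewer there is one more tool, called by a JSON object that holds its "name" and its "arguments", one argument or row to a line. jog_arm: Moves the arm, as the interface text tells. Its arguments: {"type":"object","properties":{"rows":{"type":"array"},"grip":{"type":"number"},"force":{"type":"number"}},"required":["rows"]}

```bash
mkdir -p pics; python3 - <<'E'
from bench import r
import cv2,numpy as np
s=r.sense();print(s['time'],s['tool_pos'],s['tcp_rot'],s['finger_gap'])
for n in("top","scene"):
    p,d=r.snapshot(n);cv2.imwrite(f'pics/{n}.png',p);np.save(f'{n}_d.npy',d)
    c=r.camera_params(n);print(n,c['fx'],c['cx'],c['cy'],np.round(c['pose'],3).tolist())
E
```

```text
0.0 [ 254.18584501 -542.87648609  230.22808129] [-1.79892713e+02 -1.01828852e-02  2.50814499e+01] 85.49350078061302
top 516.2066105119052 270.43576073937925 206.74052624749214 [[-0.022, -0.984, 0.175, 267.378], [-1.0, 0.024, 0.006, -83.477], [-0.01, -0.175, -0.985, 1570.595], [0.0, 0.0, 0.0, 1.0]]
scene 407.73171544123323 276.2910599708223 210.41014278433465 [[-0.661, 0.498, -0.561, 1119.223], [0.751, 0.426, -0.505, 440.219], [-0.012, -0.755, -0.656, 741.286], [0.0, 0.0, 0.0, 1.0]]
```

View pics/top.png

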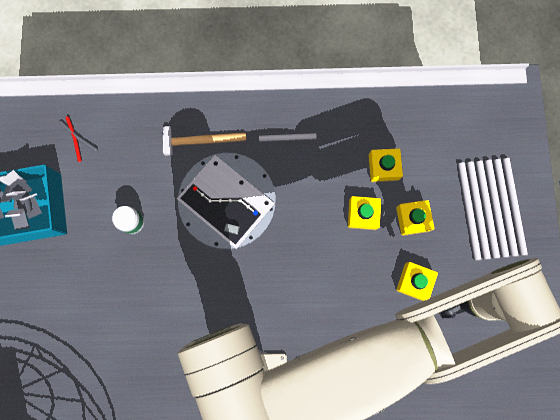

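View pics/scene.png

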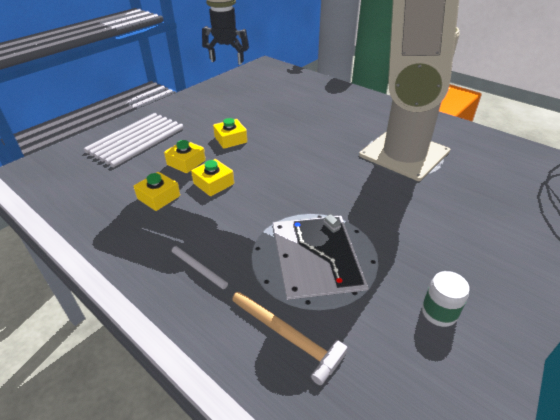

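The top view shows the stepped plate with the red dot near (194,188) and the blue dot near (257,213). There are four yellow boxes with green buttons, at (387,164), (365,211), (416,217) and (416,281). The leftmost in the image, (365,211), is farthest to the robot's left (+y). I'll check this by measurement and with a crop.

```bash
cat > h.py <<'E'
import cv2,numpy as np
from bench import r
def ray(n,u,v,z):
    c=r.camera_params(n);P=np.array(c['pose']);d=P[:3,:3]@[(u-c['cx'])/c['fx'],(v-c['cy'])/c['fy'],1]
    return P[:3,3]+d*(z-P[2,3])/d[2]
def blobs(img,lo,hi,amin):
    m=cv2.inRange(cv2.cvtColor(img,cv2.COLOR_BGR2HSV),np.array(lo),np.array(hi))
    _,_,s,c=cv2.connectedComponentsWithStats(m)
    return [(c[i],s[i,4]) for i in range(1,len(s)) if s[i,4]>=amin]
E
python3 - <<'E'
from h import *
for n in('top','scene'):
    p=cv2.imread(f'pics/{n}.png');d=np.load(f'{n}_d.npy')
    for nm,lo,hi,z,a in(('red',(0,150,120),(8,255,255),36,4),('red2',(172,150,120),(180,255,255),36,4),('blue',(112,150,150),(128,255,255),36,4),('green',(50,100,40),(80,255,255),74,40)):
        for c,s in blobs(p,lo,hi,a):
            print(n,nm,c.round(1),s,ray(n,*c,z).round(1))
p=cv2.imread('pics/top.png')
a=cv2.resize(p[140:310,340:450],None,fx=3.5,fy=3.5,interpolation=2);b=cv2.resize(p[145:255,170:285],None,fx=3.4,fy=3.4,interpolation=2)
h=max(a.shape[0],b.shape[0]);f=lambda i:cv2.copyMakeBorder(i,0,h-i.shape[0],0,0,0)
cv2.imwrite('pics/crop.png',np.hstack([f(a),f(b)])[:600,:800])
E
```

```text
top red [ 69.2 123.7] 55 [818.7 548.2  36. ]
top red [ 76.3 147.7] 97 [740.4 522.5  36. ]
top red [194.5 187.8] 13 [604.2 155.8  36. ]
top blue [255.3 212.6] 11 [523.3 -27.7  36. ]
top green [387.9 161.4] 141 [ 662.4 -427.5   74. ]
top green [366.1 210.4] 151 [ 515.9 -354.6   74. ]
top green [418.2 215.3] 149 [ 497.5 -506.1   74. ]
top green [137.6 224.1] 80 [491.2 316.9  74. ]
top green [420.3 280.9] 163 [ 307.6 -498.3   74. ]
scene red [338.9 279.6] 19 [600.3 155.5  36. ]
scene green [373.6  44.3] 2395 [-632.  -508.2   74. ]
scene green [228.4 121.6] 76 [ 312.8 -493.9   74. ]
scene green [182.1 144.1] 89 [ 502.9 -500.4   74. ]
scene green [210.5 164.8] 110 [ 521.3 -348.9   74. ]
scene green [153.4 178.5] 126 [ 667.9 -419.9   74. ]
scene green [441.2 311.8] 316 [565.1 365.4  74. ]
```

View pics/crop.png

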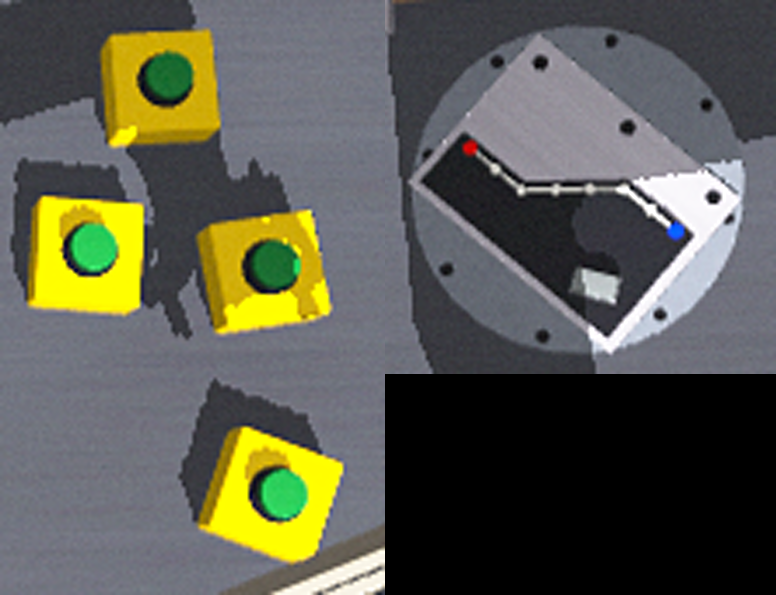

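The crop confirms the match. The box at (365,211) has its button at about (518,-352), the largest y of the four (the others are at y -427, -506 and -498), so it is the one meant. The red and blue dots measure 200.5 mm apart, against 199.2 expected. Next I'll move above the plate with the fingers shut and the tool turned to yaw 0.

{"name": "jog_arm", "arguments": {
  "rows": [
    [[478,-442,0],[0,0,0.4377]],
    [[478,-442,0],[0,0,0.4377]],
    [[478,-442,0],[0,0,0.4377]],
    [[478,-442,0],[0,0,0.4377]],
    [[478,-442,0],[0,0,0.4377]],
    [[478,-442,0],[0,0,0.4377]],
    [[478,-442,0],[0,0,0.4377]],
    [[478,-442,0],[0,0,0.4377]],
    [[478,-442,0],[0,0,0.4377]],
    [[478,-442,0],[0,0,0.4377]]
  ],
  "grip": 0
}}

```text
time: 1.1
tool_pos: [443.1, -78.3, 231.2]
tcp_rot: [180.0, -0.0, -0.0]
ft_force: [1.0, -1.3, -0.2]
finger_gap: 0.2
grip_force: 0.0
```

{"name": "jog_arm", "arguments": {
  "rows": [
    [[37,-138,0],[0,0,0]],
    [[37,-138,0],[0,0,0]],
    [[37,-138,0],[0,0,0]],
    [[37,-138,0],[0,0,0]],
    [[37,-138,0],[0,0,0]],
    [[37,-138,0],[0,0,0]]
  ]
}}

```text
time: 1.7
tool_pos: [479.6, 56.9, 230.9]
tcp_rot: [180.0, 0.0, -0.0]
ft_force: [0.4, 0.2, 0.4]
finger_gap: -0.2
grip_force: 0.0
```

```bash
python3 - <<'E'
from h import *
s=r.sense();print(s['time'],s['tool_pos'],s['tcp_rot'])
p,d=r.snapshot('wrist');c=r.camera_params('wrist');cv2.imwrite('pics/w1.png',p)
print({k:(np.round(v,3).tolist()) for k,v in c.items()})
np.savez('w1.npz',pos=s['tool_pos'],rot=s['tcp_rot'])
E
```

```text
1.7 [479.61596687  56.93309072 230.92135559] [ 1.79971636e+02  4.79708186e-02 -1.60387914e-02]
{'fx': 325.192, 'fy': 325.192, 'cx': 278.772, 'cy': 210.951, 'tool_from_camera': [[-0.0, -0.945, -0.328, 84.252], [1.0, 0.0, -0.001, 0.497], [0.001, -0.328, 0.945, -143.213], [0.0, 0.0, 0.0, 1.0]]}
```

View pics/w1.png

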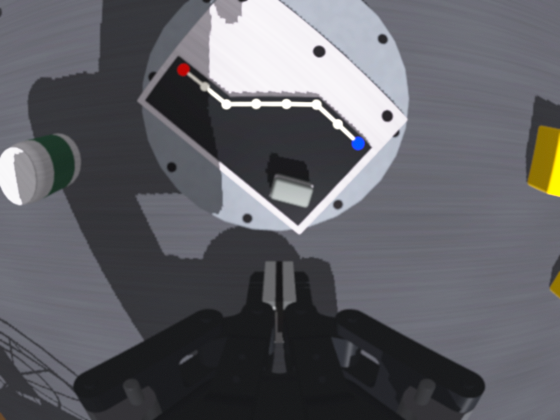

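The wrist view shows all eight dots clearly: red (183,70), white (205,87), (226,104), (256,104), (286,104), (316,104) and (337,124), blue (358,143). The block is at (292,191).

```bash
cat >> h.py <<'E'
from scipy.spatial.transform import Rotation as R
def wray(u,v,z,pos,rot):
    c=r.camera_params('wrist');T=np.array(c['tool_from_camera']);dx,dy=u-c['cx'],v-c['cy'];q=np.hypot(dx,dy);t=q/c['fx']
    A=R.from_euler('xyz',rot,degrees=True).as_matrix()
    d=A@T[:3,:3]@[np.sin(t)*dx/q,np.sin(t)*dy/q,np.cos(t)];o=pos+A@T[:3,3]
    return o+d*(z-o[2])/d[2]
L=np.array([[-95,-30],[-65,-30],[-35,-30],[-11.7,-10],[11.7,10],[35,30],[65,30],[95,30]])
def fit(W):
    a,b=L-L.mean(0),W-W.mean(0);th=np.arctan2((a[:,0]*b[:,1]-a[:,1]*b[:,0]).sum(),(a*b).sum())
    M=np.array([[np.cos(th),-np.sin(th)],[np.sin(th),np.cos(th)]]);return np.degrees(th),W.mean(0),a@M.T+W.mean(0)
E
python3 - <<'E'
from h import *
z=np.load('w1.npz');p=cv2.imread('pics/w1.png')
px=np.array([(183,70),(205,87),(226,104),(256,104),(286,104),(316,104),(337,124),(358,143)],float)
for lo,hi,i in(((0,150,100),(8,255,255),0),((110,150,100),(130,255,255),7)):
    for c,s in blobs(p,lo,hi,30):
        if np.hypot(*(c-px[i]))<8: px[i]=c;print(c,s)
W=np.array([wray(*q,36,z['pos'],z['rot'])[:2] for q in px])
th,c,F=fit(W);print(th,c);print(np.c_[W,F,W-F].round(1))
g=blobs(p,(95,0,0),(95,1,1),1)
E
```

```text
[183.075       69.13333333] 120
[357.80392157 143.31372549] 153
-131.11207685341634 [562.19209161  64.73590125]
[[ 6.026e+02  1.564e+02  6.021e+02  1.560e+02  5.000e-01  3.000e-01]
 [ 5.818e+02  1.330e+02  5.823e+02  1.334e+02 -5.000e-01 -5.000e-01]
 [ 5.629e+02  1.111e+02  5.626e+02  1.108e+02  2.000e-01  3.000e-01]
 [ 5.620e+02  8.010e+01  5.624e+02  8.010e+01 -3.000e-01 -0.000e+00]
 [ 5.619e+02  4.940e+01  5.620e+02  4.930e+01 -2.000e-01  1.000e-01]
 [ 5.623e+02  1.860e+01  5.618e+02  1.860e+01  5.000e-01 -0.000e+00]
 [ 5.420e+02 -3.700e+00  5.421e+02 -4.000e+00 -1.000e-01  2.000e-01]
 [ 5.221e+02 -2.700e+01  5.223e+02 -2.660e+01 -2.000e-01 -4.000e-01]]
```

The fit residuals are under 1 mm and agree with the top view. I'll go above the red dot first.

{"name": "jog_arm", "arguments": {
  "rows": [
    [[122,-98,130],[0,0,0]],
    [[122,-98,130],[0,0,0]],
    [[122,-98,130],[0,0,0]],
    [[122,-98,130],[0,0,0]],
    [[122,-98,130],[0,0,0]],
    [[122,-98,130],[0,0,0]],
    [[122,-98,130],[0,0,0]],
    [[122,-98,130],[0,0,0]]
  ]
}}

```text
time: 2.55
tool_pos: [603.2, 154.7, 104.5]
tcp_rot: [-180.0, -0.3, -0.1]
ft_force: [0.1, 0.1, -0.1]
finger_gap: 0.1
grip_force: 0.0
```

{"name": "jog_arm", "arguments": {
  "rows": [
    [[0,0,0],[0,0,0]],
    [[0,0,0],[0,0,0]],
    [[0,0,0],[0,0,0]]
  ]
}}

```text
time: 2.85
tool_pos: [602.2, 155.5, 102.4]
tcp_rot: [-180.0, -0.1, -0.0]
ft_force: [0.6, -0.1, 0.1]
finger_gap: -0.1
grip_force: 0.0
```

{"name": "jog_arm", "arguments": {
  "rows": [
    [[0,0,15],[0,0,0]],
    [[0,0,30],[0,0,0]],
    [[0,0,42],[0,0,0]],
    [[0,0,50],[0,0,0]],
    [[0,0,50],[0,0,0]],
    [[0,0,50],[0,0,0]],
    [[0,0,50],[0,0,0]],
    [[0,0,50],[0,0,0]]
  ]
}}

```text
time: 3.65
tool_pos: [602.6, 155.8, 52.2]
tcp_rot: [-180.0, -0.1, 0.0]
ft_force: [-0.1, -0.0, 0.6]
finger_gap: -0.0
grip_force: 0.0
```

```bash
python3 - <<'E'
from h import *
s=r.sense();print(s['time'],s['tool_pos'],s['tcp_rot'],s['ft_force'])
p,d=r.snapshot('wrist')
cv2.imwrite('pics/w2.png',cv2.resize(p[130:330,160:400],None,fx=3,fy=3))
E
```

```text
3.65 [602.63460517 155.78586531  52.21468342] [-1.79985387e+02 -8.59998947e-02  5.75784799e-03] [-0.05642197 -0.0222828   0.5591304 ]
```

View pics/w2.png

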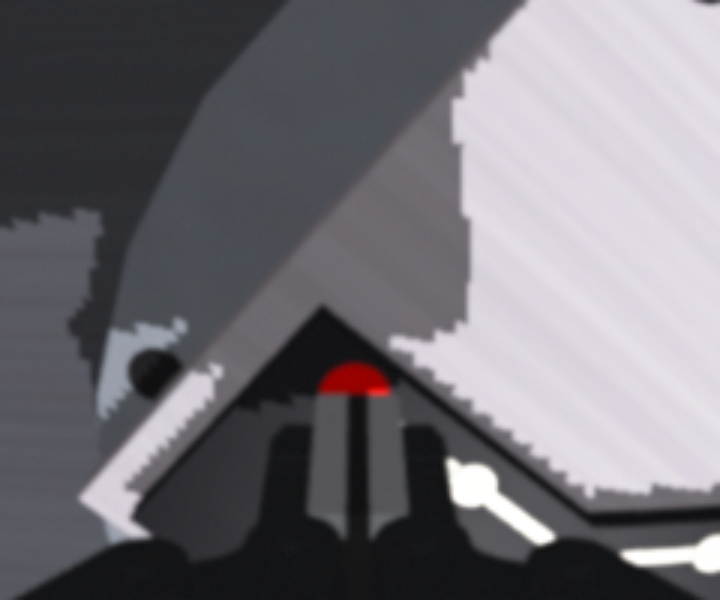

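The tips sit over the red dot (half of it visible at their end), about 15 mm up and clear of everything. I'll trace the line from here, 3 mm lower.

{"name": "jog_arm", "arguments": {
  "rows": [
    [[0,0,3],[0,0,0]],
    [[0,0,3],[0,0,0]],
    [[-10,11,3],[0,0,0]],
    [[-20,22.5,3],[0,0,0]],
    [[-20,22.5,3],[0,0,0]],
    [[-20,22.5,3],[0,0,0]],
    [[-30,34,3],[0,0,0]],
    [[-40,45,3],[0,0,0]],
    [[-40,45,3],[0,0,0]],
    [[-40,45,3],[0,0,0]]
  ]
}}

```text
time: 4.7
tool_pos: [562.6, 111.1, 48.6]
tcp_rot: [-180.0, -0.0, -0.0]
ft_force: [0.2, -0.1, 0.2]
finger_gap: 0.1
grip_force: 0.0
```

{"name": "jog_arm", "arguments": {
  "rows": [
    [[0,0,0],[0,0,0]],
    [[0,15,0],[0,0,0]],
    [[0,31,0],[0,0,0]],
    [[0,31,0],[0,0,0]],
    [[0,31,0],[0,0,0]],
    [[0,46,0],[0,0,0]],
    [[0,61.5,0],[0,0,0]],
    [[0,61.5,0],[0,0,0]],
    [[0,61.5,0],[0,0,0]],
    [[0,61.5,0],[0,0,0]]
  ]
}}

```text
time: 5.7
tool_pos: [562.0, 49.1, 48.3]
tcp_rot: [-180.0, 0.0, -0.0]
ft_force: [0.1, -0.1, -0.1]
finger_gap: -0.6
grip_force: 0.0
```

{"name": "jog_arm", "arguments": {
  "rows": [
    [[0,15,0],[0,0,0]],
    [[0,31,0],[0,0,0]],
    [[0,31,0],[0,0,0]],
    [[0,31,0],[0,0,0]],
    [[-10,42,0],[0,0,0]],
    [[-20,53.5,0],[0,0,0]],
    [[-20,53.5,0],[0,0,0]],
    [[-20,53.5,0],[0,0,0]],
    [[-20,53.5,0],[0,0,0]]
  ]
}}

```text
time: 6.6
tool_pos: [542.1, -4.3, 48.5]
tcp_rot: [-180.0, -0.0, -0.0]
ft_force: [-0.0, 0.6, -0.6]
finger_gap: 0.2
grip_force: 0.0
```

{"name": "jog_arm", "arguments": {
  "rows": [
    [[-10,11,0],[0,0,0]],
    [[-20,22.5,0],[0,0,0]],
    [[-20,22.5,0],[0,0,0]],
    [[-20,22.5,0],[0,0,0]],
    [[-20,22.5,0],[0,0,0]]
  ]
}}

```text
time: 7.1
tool_pos: [522.1, -26.9, 48.5]
tcp_rot: [-180.0, -0.0, -0.0]
ft_force: [-1.0, -1.1, -0.6]
finger_gap: 0.0
grip_force: 0.0
```

All the dots are traced. Now I'll raise the tool and move to a spot short of the button for a close wrist view.

{"name": "jog_arm", "arguments": {
  "rows": [
    [[0,0,-40],[0,0,0]],
    [[0,0,-80],[0,0,0]],
    [[0,0,-120],[0,0,0]],
    [[-82,323,-120],[0,0,0]],
    [[-82,323,-120],[0,0,0]],
    [[-82,323,-120],[0,0,0]],
    [[-82,323,-120],[0,0,0]],
    [[-82,323,-120],[0,0,0]],
    [[-82,323,-120],[0,0,0]],
    [[-82,323,-120],[0,0,0]]
  ]
}}

```text
time: 8.1
tool_pos: [439.1, -352.8, 168.5]
tcp_rot: [179.9, -0.0, -0.1]
ft_force: [0.5, 0.3, 0.3]
finger_gap: -0.1
grip_force: 0.0
```

{"name": "jog_arm", "arguments": {
  "rows": [
    [[0,0,0],[0,0,0]],
    [[0,0,0],[0,0,0]],
    [[0,0,0],[0,0,0]]
  ]
}}

```text
time: 8.4
tool_pos: [440.4, -348.8, 168.1]
tcp_rot: [-180.0, 0.0, 0.1]
ft_force: [0.0, 0.1, -0.6]
finger_gap: 0.4
grip_force: 0.0
```

```bash
python3 - <<'E'
from h import *
s=r.sense();print(s['time'],s['tool_pos'],s['tcp_rot'])
p,d=r.snapshot('wrist');cv2.imwrite('pics/w3.png',p)
for c,a in blobs(p,(50,100,40),(85,255,255),80): print(c,a,wray(*c,74,s['tool_pos'],s['tcp_rot']).round(1))
E
```

```text
8.4 [ 440.42586092 -348.76878701  168.12638295] [-1.79961174e+02  4.16070084e-03  5.58682922e-02]
[287.13327815 113.20653974] 2416 [ 516.7 -354.8   74. ]
[465.98971061 145.79292605] 1555 [ 498.9 -502.1   74. ]
[423.22039859 329.86166471] 853 [ 314.6 -495.6   74. ]
```

View pics/w3.png

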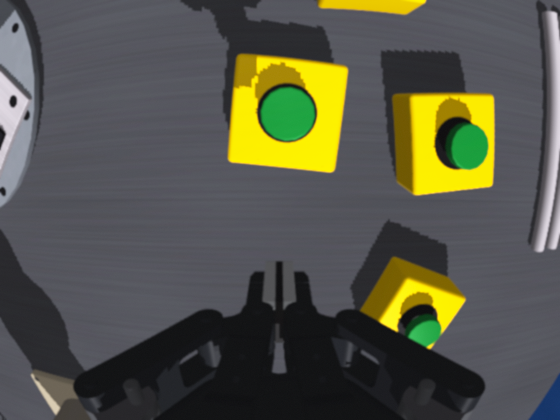

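The button is at pixel (287,113), which gives (516.7,-354.8) and agrees with the other views. I'll move over it and come down to about 14 mm above.

{"name": "jog_arm", "arguments": {
  "rows": [
    [[38,3,0],[0,0,0]],
    [[76,6,0],[0,0,0]],
    [[76,6,0],[0,0,0]],
    [[76,6,30],[0,0,0]],
    [[76,6,60],[0,0,0]],
    [[76,6,80],[0,0,0]],
    [[76,6,80],[0,0,0]],
    [[76,6,80],[0,0,0]],
    [[76,6,80],[0,0,0]]
  ]
}}

```text
time: 9.35
tool_pos: [517.1, -356.2, 90.5]
tcp_rot: [179.9, -0.1, 0.0]
ft_force: [1.2, -0.4, 0.1]
finger_gap: -0.1
grip_force: 0.0
```

{"name": "jog_arm", "arguments": {
  "rows": [
    [[0,0,6],[0,0,0]],
    [[0,0,12],[0,0,0]],
    [[0,0,14],[0,0,0]],
    [[0,0,16],[0,0,0]],
    [[0,0,18],[0,0,0]],
    [[0,0,20],[0,0,0]],
    [[0,0,22],[0,0,0]],
    [[0,0,24],[0,0,0]],
    [[0,0,24],[0,0,0]],
    [[0,0,24],[0,0,0]]
  ]
}}

```text
time: 10.35
tool_pos: [516.1, -355.9, 64.1]
tcp_rot: [180.0, -0.0, 0.0]
ft_force: [-0.2, -0.1, 0.2]
finger_gap: -0.1
grip_force: 0.1
```

{"name": "jog_arm", "arguments": {
  "rows": [
    [[0,0,0.5],[0,0,0]],
    [[0,0,1],[0,0,0]],
    [[0,0,1.5],[0,0,0]],
    [[0,0,2],[0,0,0]],
    [[0,0,2],[0,0,0]]
  ]
}}

```text
time: 10.85
tool_pos: [516.2, -356.0, 64.0]
tcp_rot: [180.0, -0.0, 0.0]
ft_force: [-6.2, 4.2, 13.8]
finger_gap: 0.1
grip_force: 6.8
```

The button is at its hard stop: the tip stays at z 64.0 with 14 N on it. Drawing back straight up.

{"name": "jog_arm", "arguments": {
  "rows": [
    [[0,0,-20],[0,0,0]],
    [[0,0,-50],[0,0,0]],
    [[0,0,-90],[0,0,0]],
    [[-80,0,-120],[0,0,0]],
    [[-80,0,-120],[0,0,0]],
    [[-80,0,-120],[0,0,0]],
    [[-80,0,-120],[0,0,0]],
    [[-80,0,-120],[0,0,0]],
    [[-80,0,-120],[0,0,0]]
  ]
}}

```text
time: 11.75
tool_pos: [436.4, -355.4, 181.4]
tcp_rot: [-179.9, 0.0, 0.0]
ft_force: [-0.2, -0.8, 0.9]
finger_gap: 0.1
grip_force: 0.0
```

```bash
python3 - <<'E'
from h import *
s=r.sense();print(s['time'],s['tool_pos'],s['tcp_rot'],s['ft_force'])
p,d=r.snapshot('wrist')
T=np.array(r.camera_params('wrist')['tool_from_camera']);c=r.camera_params('wrist')
A=R.from_euler('xyz',s['tcp_rot'],degrees=True).as_matrix()
for q,a in blobs(p,(50,100,40),(85,255,255),80):
    dx,dy=q[0]-c['cx'],q[1]-c['cy'];n=np.hypot(dx,dy);t=n/c['fx'];zc=d[int(q[1]),int(q[0])]
    print(q,a,(s['tool_pos']+A@(T[:3,:3]@[np.tan(t)*dx/n*zc,np.tan(t)*dy/n*zc,zc]+T[:3,3])).round(1))
E
```

```text
11.75 [ 436.44075757 -355.39418951  181.36453837] [-1.79939008e+02  4.35977678e-02  4.61321420e-02] [-0.21037035 -0.76057912  0.91684248]
[278.42960463 107.4807136 ] 2074 [ 516.4 -355.1   64.7]
[452.71447811 138.50707071] 1485 [ 498.7 -501.8   75.1]
[413.30055866 320.79441341] 895 [ 312.4 -495.5   73.1]
```

The button now measures 64.7 mm high, so it is in, and the other two in view still stand at about 74. The arm is clear, so I'm handing in.

```bash
python3 -c "
from bench import r
print(r.hand_in())"
```

```text
the job is handed in; nothing more can be done
None
```

I traced all eight dots in order, 12–16 mm above the plate with no contact seen, pressed the green button fully in (now 64.7 mm high), drew back clear and handed the job in; no verdict was returned.

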